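Lock the mic-arm receiver and proof-pull its stud

ROBOT

A 6-joint arm with a two-finger parallel gripper is mounted at the origin on a cart in front of the work surface, level with it; the furniture and walls round the work are solid. World frame = base frame: x ahead of the robot, y to its left, z up, the work surface at z = 0. Lengths are in mm, angles in degrees, forces in N, time in s.
With the tool pointing down it reaches from about 325 to 925 mm from the base axis. Payload 3.1 kg.
Tool frame: the origin (TCP) lies at the very end of the fingers, on their centre line; the grasp point (between the pads) lies grasp_offset behind it (grasp_offset is the distance from the TCP to the grasp point, in mm); z points along the fingers, y is the line along which they close (so a half turn about z gives the same grasp; the last joint's range is limited). The gripper opens to 85 mm and grips with 20 to 120 N. Pads are 22 mm wide; open, the fingers measure 114 mm over their backs; the gripper's body (76 mm by 85 mm) begins 54 mm behind the grasp point. The pads swing forward as they close: fully open they stand 13 mm farther back than shut.
Start: joints at [-75.699, 12.427, 92.441, -0, 75.132, -6.429], TCP at [221.245, -584.542, 191.4] pointing down, gripper open.
Joint ranges: [-157.48, 157.48], [-44.54, 120.13], [17.64, 146.25], [-64.5, 244.5], [7.68, 150.69], [-147.95, 147.95]. Speed limits (degrees/s): [159.86, 159.86, 180, 180, 180, 180].

INTERFACE

Orientations are given as [roll, pitch, yaw] about the fixed x, y, z axes, in that order (R = Rz(yaw) Ry(pitch) Rx(roll)).
In Python, from station import * gives the robot as it stands. Calls block until the motion is done:
- goto(position, orientation): joint-space move of the TCP to a pose.
- move_l(position, attitude=None, speed=150): straight line of the TCP; attitude=None keeps the orientation; speed is the mean speed in mm/s.
- move_j(angles): joint-space move.
- grip(opening, squeeze=None): finger opening in mm; squeeze is the grip in N (None keeps the last); returns when the fingers have stopped.
- wait(seconds).
- solve_ik(position, orientation): joint angles nearest the present ones, or None.
- get_obs(): the state.
- get_image(name): name is "side" or "top"; returns the picture (400x640x3 uint8, red, green, blue); there is no depth.
- get_calibration(name): a dict with "fx", "fy", "cx", "cy" (pixels), "R" (3x3) and "t" (3): a world point X has camera coordinates R X + t. Camera axes: x right, y down, z forward; pixel columns grow to the right and rows downward; lengths in mm; the calibration is good to about 2 mm. A picture is of the moment at which its call begins. get_calibration takes no time and is no camera call.
A pose or a line that the arm cannot do raises Unreachable and nothing moves.
- sign_off(): hands the job in; it is judged then, once.
Trained networks look in the newest picture that a camera, given by its name, has taken for a name from the list of things; names that differ only in an ending like _2 or _b are one class to them, and where a whole thing is asked for, a point or a joint stands for the part that bears it (a point fixed in the world has none). Each returns a list of dicts, best first, with "score" (0 to 1); they miss things now and then, are a little off and sometimes report something else, mostly with a low value. They report only what shows in the picture. A call takes as long as a camera call.
- spot_in(name, camera): "extent" ([centre column, centre row, width, height] in pixels, round what is visible of it).
- regions_of(name, camera): "region" (400x640 bool, what is visible of it) and "extent" ([centre column, centre row, width, height] in pixels, round what is visible of it).
The state is a dict: "t": time; "joint_pos": joint angles; "qvel": joint speeds; "effort": joint torques, N m; "tcp_pos": TCP position; "ee_rot": TCP orientation; "wrist_force": force on the tool from outside, world axes, zero at the start; "moment": the same for the moment, N m; "grip_width": finger opening in mm; "grip_force": force on a finger pad.
Only numpy, scipy, OpenCV 4.12 (cv2) and the standard library are available. Lean on these libraries where they do the work, as an engineer would, in place of code of your own. Each camera call takes 0.05 s, during which the arm holds its last target. There are 200 camera calls.

TASK

Lock the quick-release receiver: lift the orange collar on its lever, swing the lever over the gate from the side near you to the far side as far as it goes, and let the collar drop back down. Then prove that the stud holds: pull the yellow tab of its pull gauge straight out along its slant until green shows on the rod but no red, keep it there for at least one second, then ease the tab fully back in without letting it snap, and let go. Never let the stud come out of the receiver, do not force the lever through the gate with the collar down, and leave the small things lying around where they are.

Things in the scene. Friction and masses are not known exactly. Their poses are not given: they have to be found in the camera images.
- mount: Receiver fixed to the desk: dark steel base plate 145 (x) x 260 (y) x 10 mm. Origin on the desk under the plate, whose middle lies at (-5, 5); +z up, -x its front, towards the robot, +y left. Right: grey slanted deck with stud, gauge and a ledge above it. Left (y = +100): lock lever.
- deck_face (a point): Centre of the slanted deck face at (0, -80, 70) mm of the mount. The face looks up and to the right: its normal, the pull axis, leans 35 deg from vertical to the mount's -y, (0, -0.574, 0.819) in the mount's frame. Stud, barrel and tab stand in line on that axis.
- ledge_edge (a point): Middle of the lower right edge of a plywood ledge over the gauge: at (0, -110, 225) mm of the mount. Ledge 115 (x) x 90 (y, from this edge to the left) x 12 mm, a black metronome (32 mm high) on it, two posts under its left side. It blocks an upright gripper at the tab: come in from the right, tilted about 35 deg, along the pull axis.
- lever_pivot (a point): Point of the lever's pivot axis (parallel to the mount's y) in the lever's plane: at (0, 100, 52) mm of the mount. Two grey round cheeks (radius 42, 24 mm wide together) stand around it; straight above it yellow gate teeth, tops 57 mm from the axis.
- collar_grip (a point): Centre of the orange lift collar (moves with it): ring round the lever, 32 mm diameter, 24 mm high, 85 mm from the pivot when down. A black cap (18 mm diameter) tops 35 mm above this centre: straddle it. Grip with fingers closing along the mount's y. A steel skirt, 18 mm diameter, hangs 25 mm below the collar and catches the gate teeth. Site z: along the lever, outward.
- lever (a joint): Lock lever angle, rad: 0 = open, leaning 0.45 rad (26 deg) from upright towards the mount's front (-x, the robot); grows as it swings to the back (+x) to its stop at 0.90, leaning 0.45 rad back = locked. Stays where it is left (about 1.2 N at the collar moves it). With the collar down the gate stops it at about 0.17 and holds it above about 0.73 on the other side.
- collar (a joint): How far the collar is lifted along the lever, m: 0 = down, stop at 0.015. It must be lifted more than 0.009 to pass the gate teeth (0.011 to 0.014 is good). A spring brings it down: 1.5 N at 0, 3.6 N at 0.014.
- tab_grip (a point): Centre of the yellow pull tab of the gauge (moves with it): a flat block 14 mm thick (mount's x) x 28 mm wide x 36 mm long along the pull axis, 62 mm out from the deck's face when in. Grip its 14 mm thickness, fingers closing along the mount's x. The point's z axis is the pull axis (outward). The round black and silver barrel below (25 mm diameter) ends 26 mm below this centre.
- gauge (a joint): How far the tab is pulled out of the barrel, m: 0 = fully in, stop at 0.028. Spring: 3 N at 0 rising 0.6 N per mm (10 N at 0.012, 15 N at 0.020). The white rod shows green from 0.012 on and red from 0.020 on, at the barrel's rim. Let go while out, it snaps back.
- stud (a joint): How far the stud (aluminium disc 52 mm across under the gauge barrel) has come out of the deck, m: 0 = fully in. With the lever locked it has about 1.5 mm of play, then holds; unlocked it slides out at about 2 N.
- capo_mid (a point): Bystander: grey metal capo, 42 x 90 x 14 mm, lying loose in front of the mount. Leave alone.
- gold_adapter_mid (a point): Bystander: gold-coloured jack adapter, 13 x 51 x 13 mm, lying loose in front of the mount. Leave alone.
- harmonica_mid (a point): Bystander: silver harmonica, 26 x 100 x 19 mm, loose to the left of the mount. Leave alone.
- tuner_clip_mid (a point): Bystander: small black clip-on tuner, 24 x 45 x 10 mm, lying loose on the base plate between gauge and lever. Leave alone.

How it is judged:
By the outcome, as a careful person would: the job done as asked, in the order asked, and still so for the second after the job is handed in, with the robot touching nothing.
It also fails if it takes over 58 s, if anything falls off the work surface, if the arm or the gripper's body presses on something with over 40 N, if the wrist force passes 120 N, or if a joint passes its speed limit or range.

## Working session

There is one attempt and no reset: what is moved stays moved. The work goes in short steps, each a Python script; the robot and the scene stay as the last script left them, time stands still between calls to the robot, and variables do not carry over. Pictures are saved under pics/ and viewed, at most 10 in all, crops included, and the job is handed in when it is done.

```bash
mkdir -p pics; ls
python3 - <<'E'
from station import *
import cv2, numpy as np
o=get_obs(); print({k:o[k] for k in o if k in('t','tcp_pos','ee_rot','wrist_force','grip_width')})
try: print('grasp_offset',grasp_offset)
except Exception as e: print(e, list(o))
for c in('side','top'):
    im=get_image(c); cv2.imwrite(f'pics/{c}0.png',im[:,:,::-1])
    k=get_calibration(c); print(c,k['fx'],k['cx'],k['cy'],np.round(-np.array(k['R']).T@np.array(k['t'])),np.round(k['R'],2).tolist())
    for n in('mount','collar_grip','tab_grip','lever','stud','tuner_clip_mid','capo_mid','gold_adapter_mid','harmonica_mid','ledge_edge'):
        try: print(n,[(round(d['score'],2),np.round(d['extent']).tolist()) for d in spot_in(n,c)[:2]])
        except Exception as e: print(n,e)
E
```

```text
pics
{'t': 0.0, 'tcp_pos': array([ 221.0302655 , -583.65951171,  190.0673764 ]), 'ee_rot': array([-1.79865937e+02, -1.54742427e-02,  2.07272689e+01]), 'wrist_force': array([0.33644924, 0.54158484, 0.20174143]), 'grip_width': 85.65344787572974}
grasp_offset 18.700000000000003
side 423.09700833719 309.04652152611334 194.60847018209773 [355. 699. 702.] [[-0.96, -0.27, 0.02], [-0.18, 0.61, -0.77], [0.2, -0.74, -0.64]]
mount [(0.84, [277.0, 209.0, 84.0, 173.0])]
collar_grip [(0.84, [290.0, 239.0, 17.0, 25.0]), (0.66, [302.0, 254.0, 19.0, 12.0])]
tab_grip [(0.56, [290.0, 172.0, 6.0, 18.0]), (0.33, [291.0, 239.0, 23.0, 22.0])]
lever [(0.6, [286.0, 243.0, 26.0, 46.0]), (0.28, [289.0, 182.0, 22.0, 36.0])]
stud [(0.54, [288.0, 183.0, 22.0, 35.0])]
tuner_clip_mid [(0.52, [302.0, 254.0, 18.0, 14.0])]
capo_mid [(0.87, [340.0, 220.0, 18.0, 27.0])]
gold_adapter_mid [(0.47, [330.0, 277.0, 16.0, 10.0])]
harmonica_mid [(0.84, [282.0, 317.0, 51.0, 20.0])]
ledge_edge []
top 422.1001001752518 324.52802000016857 191.6970019810671 [ 428.   63. 1069.] [[-0.01, -1.0, 0.0], [-0.99, 0.01, -0.12], [0.12, -0.0, -0.99]]
mount [(0.73, [321.0, 174.0, 118.0, 87.0])]
collar_grip [(0.49, [278.0, 195.0, 14.0, 12.0])]
tab_grip []
lever [(0.67, [301.0, 191.0, 56.0, 32.0]), (0.17, [246.0, 208.0, 24.0, 39.0])]
stud []
tuner_clip_mid [(0.67, [311.0, 199.0, 20.0, 19.0])]
capo_mid [(0.63, [368.0, 222.0, 30.0, 24.0]), (0.37, [323.0, 175.0, 117.0, 90.0])]
gold_adapter_mid [(0.46, [368.0, 224.0, 34.0, 25.0]), (0.45, [293.0, 234.0, 9.0, 19.0])]
harmonica_mid [(0.75, [243.0, 207.0, 25.0, 40.0])]
ledge_edge [(0.81, [324.0, 175.0, 111.0, 91.0])]
```

Run:
```python
import cv2
a=cv2.imread('pics/side0.png')[110:350,190:390]; b=cv2.imread('pics/top0.png')[110:270,210:410]
cv2.imwrite('pics/s_c.png',cv2.resize(a,None,fx=2.5,fy=2.5,interpolation=cv2.INTER_CUBIC))
cv2.imwrite('pics/t_c.png',cv2.resize(b,None,fx=3.75,fy=3.75,interpolation=cv2.INTER_CUBIC))
```

```text
(no output)
```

View pics/s_c.png

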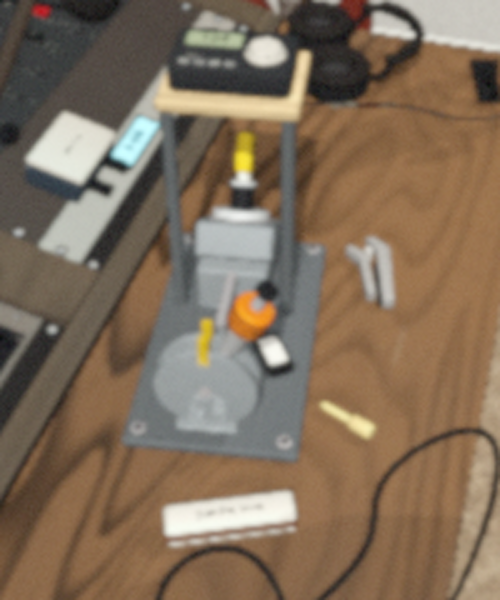

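View pics/t_c.png

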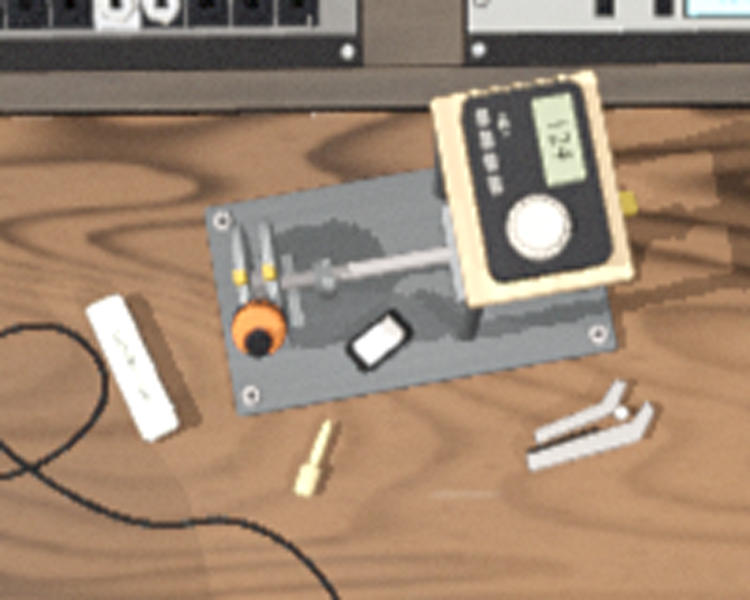

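The side view shows the tab at about pixel (288,172), the orange collar at (290,236), and the plate corners. The top view shows three plate corners, the ledge top and the collar at about (279,197), with the lever leaning towards the robot (open). Next I fit the mount pose from both views.

```bash
cat > h.py <<'E'
from station import *
import numpy as np, cv2
from scipy.optimize import least_squares
from scipy.spatial.transform import Rotation as Rt
K={c:get_calibration(c) for c in('side','top')}
def proj(c,X):
    k=K[c]; p=np.array(k['R'])@np.asarray(X,float)+np.array(k['t']).ravel()
    return np.array([k['fx']*p[0]/p[2]+k['cx'],k['fy']*p[1]/p[2]+k['cy']])
def tri(a,b):   # side px, top px
    f=lambda X:np.r_[proj('side',X)-a,proj('top',X)-b]
    s=least_squares(f,[430,60,100]); return s.x,np.abs(s.fun).max()
def blob(im,lo,hi,box):
    h=cv2.cvtColor(im,cv2.COLOR_RGB2HSV); m=cv2.inRange(h,np.array(lo),np.array(hi))
    r=np.zeros_like(m); x0,y0,x1,y1=box; r[y0:y1,x0:x1]=m[y0:y1,x0:x1]
    ys,xs=np.nonzero(r); return (np.array([xs.mean(),ys.mean()]),len(xs),[xs.min(),xs.max(),ys.min(),ys.max()]) if len(xs) else None
E
python3 - <<'E'
from h import *
T=lambda x,y:np.array([x/3.75+210,y/3.75+110]); S=lambda x,y:np.array([x/2.5+190,y/2.5+110])
P=[('top',T(207,208),(67.5,135,10)),('top',T(240,414),(-77.5,135,10)),('top',T(617,348),(-77.5,-125,10)),
('side',S(127,441),(67.5,135,10)),('side',S(297,457),(-77.5,135,10)),('side',S(325,247),(-77.5,-125,10)),
('top',T(433,98),(57.5,-20,237)),('top',T(593,72),(57.5,-110,237)),('top',T(633,277),(-57.5,-110,237)),('top',T(468,304),(-57.5,-20,237))]
def W(p,X): return Rt.from_euler('z',p[2]).apply(X)+[p[0],p[1],0]
f=lambda p:np.concatenate([proj(c,W(p,X))-u for c,u,X in P])
for sel in(P,P[:6],P[3:6],P[:3],P[6:]):
    g=lambda p:np.concatenate([proj(c,W(p,X))-u for c,u,X in sel])
    s=least_squares(g,[430,60,.15]); print(np.round(s.x,3),np.round(np.degrees(s.x[2]),2),np.round(s.fun,1).tolist())
s=least_squares(f,[430,60,.15]); np.save('mount.npy',s.x)
tab=np.array([0,-80,70])+62*np.array([0,-.5736,.8192])
col=np.array([-85*np.sin(.45),100,52+85*np.cos(.45)])
for n,X in(('tab',tab),('col',col)): print(n,np.round(W(s.x,X)),proj('side',W(s.x,X)).round(1),proj('top',W(s.x,X)).round(1))
i={c:get_image(c) for c in K}
bs=blob(i['side'],(5,150,120),(17,255,255),(270,210,310,260)); bt=blob(i['top'],(5,150,120),(17,255,255),(260,180,300,215))
print(bs,bt,tri(bs[0],bt[0]))
print(blob(i['side'],(22,120,100),(32,255,255),(275,155,300,190)),blob(i['top'],(22,120,100),(32,255,255),(370,150,385,175)))
for n in('collar_grip','tab_grip'):
  for c in K: 
    d=regions_of(n,c)
    for e in d[:1]: ys,xs=np.nonzero(e['region']); print(n,c,e['score'],xs.mean(),ys.mean(),len(xs))
E
```

```text
[5.83042e+02 6.89740e+01 1.65000e-01] 9.46 [-1.4, 0.0, -0.9, 1.2, 0.4, 0.4, -2.4, -1.0, 0.8, -0.5, 0.6, -1.9, -0.9, 0.1, 0.2, -0.7, 0.5, 0.0, 0.1, 0.8]
[5.83073e+02 6.91010e+01 1.68000e-01] 9.6 [-1.5, 0.2, -0.9, 1.3, 0.4, 0.3, -2.3, -0.9, 0.9, -0.6, 0.5, -1.9]
[5.81898e+02 7.13380e+01 1.72000e-01] 9.83 [-1.9, 0.2, 1.5, 0.4, 0.5, -1.3]
[5.84337e+02 6.72290e+01 1.62000e-01] 9.26 [-0.6, -0.7, -0.3, 0.5, 1.0, 0.1]
[5.83852e+02 6.90500e+01 1.54000e-01] 8.83 [-0.6, -0.3, 0.6, -0.6, 0.3, 0.2, -0.3, 0.5]
tab [602. -45. 121.] [288.3 170.8] [370.2 166.1]
col [530. 162. 129.] [291.3 236.3] [279.3 198.2]
(array([289.67934783, 236.84782609]), 184, [np.int64(282), np.int64(299), np.int64(227), np.int64(245)]) (array([279.84615385, 196.04615385]), 65, [np.int64(272), np.int64(285), np.int64(190), np.int64(203)]) (array([534.43900279, 160.41253953, 124.97583832]), np.float64(0.4556016341898328))
(array([287.41935484, 170.75806452]), 124, [np.int64(283), np.int64(291), np.int64(163), np.int64(178)]) (array([376.95652174, 163.60869565]), 23, [np.int64(375), np.int64(379), np.int64(161), np.int64(166)])
collar_grip side 0.83 287.8814814814815 238.74074074074073 270
collar_grip top 0.53 278.81208053691273 195.23489932885906 149
tab_grip side 0.74 287.3916913946588 183.48961424332344 337
```

```bash
cat >> h.py <<'E'
import os
px,py,yaw=np.load('mount.npy') if os.path.exists('mount.npy') else (0,0,0)
yaw=np.radians(9.3)
M=Rt.from_euler('z',yaw); O=np.array([px,py,0.])
GO=grasp_offset
def lev(ang,r,corr=np.zeros(3)):   # grasp pose (position of TCP, rpy) on the lever at angle ang, radius r
    a=ang-.45; d=np.array([np.sin(a),0,np.cos(a)])
    Rm=np.c_[np.cross([0,-1,0],-d),[0,-1,0],-d]
    p=O+M.apply(np.array([0,100,52])+r*d)+corr
    dw=M.apply(d); return p-dw*GO,(M*Rt.from_matrix(Rm)).as_euler('xyz',degrees=True),dw
AX=np.array([0,-.5736,.8192])
def tab(s,corr=np.zeros(3),sg=1):  # s = mm out along axis from tab centre when in
    y=np.array([sg,0,0]); Rm=np.c_[np.cross(y,-AX),y,-AX]
    aw=M.apply(AX); p=O+M.apply(np.array([0,-80,70])+(62+s)*AX)+corr
    return p-aw*GO,(M*Rt.from_matrix(Rm)).as_euler('xyz',degrees=True),aw
def F(n=5):
    f=[]
    for _ in range(n): f.append(get_obs()['wrist_force']); wait(.02)
    return np.mean(f,0)
E
python3 - <<'E'
from h import *
f=lambda q:None if q is None else np.round(q).tolist()
for a in(0,.45,.9):
  for r in(85,99,170): p,e,_=lev(a,r); print(a,r,p.round(),e.round(1),f(solve_ik(p,e)))
for sg in(1,-1):
  for s in(0,20,100,160): p,e,_=tab(s,sg=sg); print(sg,s,p.round(),e.round(1),f(solve_ik(p,e)))
print(f(solve_ik([300,-250,400],[180,0,9])),f(solve_ik([440,130,380],[180,0,9])))
E
```

```text
0 85 [538. 163. 112.] [180.  -25.8   9.3] [10.0, -6.0, 125.0, -0.0, 35.0, 91.0]
0 99 [532. 162. 124.] [180.  -25.8   9.3] [10.0, -8.0, 125.0, -0.0, 37.0, 91.0]
0 170 [502. 157. 188.] [180.  -25.8   9.3] [10.0, -18.0, 126.0, -0.0, 47.0, 91.0]
0.45 85 [567. 168. 118.] [180.    0.    9.3] [10.0, 12.0, 101.0, -0.0, 67.0, 90.0]
0.45 99 [567. 168. 132.] [180.    0.    9.3] [10.0, 12.0, 100.0, -0.0, 68.0, 90.0]
0.45 170 [567. 168. 203.] [180.    0.    9.3] [10.0, 8.0, 96.0, -0.0, 76.0, 90.0]
0.9 85 [595. 172. 112.] [180.   25.8   9.3] [10.0, 35.0, 75.0, 0.0, 96.0, 90.0]
0.9 99 [601. 173. 124.] [180.   25.8   9.3] [10.0, 35.0, 73.0, 0.0, 98.0, 90.0]
0.9 170 [632. 178. 188.] [180.   25.8   9.3] [10.0, 36.0, 65.0, 0.0, 105.0, 90.0]
1 0 [600. -34. 105.] [-180.   -35.    99.3] [-26.0, 27.0, 91.0, 28.0, 85.0, -43.0]
1 20 [602. -46. 122.] [-180.   -35.    99.3] [-27.0, 26.0, 90.0, 28.0, 87.0, -43.0]
1 100 [609. -91. 187.] [-180.   -35.    99.3] [-30.0, 25.0, 84.0, 27.0, 95.0, -42.0]
1 160 [ 615. -125.  237.] [-180.   -35.    99.3] [-32.0, 25.0, 79.0, 26.0, 100.0, -42.0]
-1 0 [600. -34. 105.] [180.   35.  -80.7] [-26.0, 27.0, 91.0, 28.0, 85.0, 137.0]
-1 20 [602. -46. 122.] [180.   35.  -80.7] [-27.0, 26.0, 90.0, 28.0, 87.0, 137.0]
-1 100 [609. -91. 187.] [180.   35.  -80.7] [-30.0, 25.0, 84.0, 27.0, 95.0, 138.0]
-1 160 [ 615. -125.  237.] [180.   35.  -80.7] [-32.0, 25.0, 79.0, 26.0, 100.0, 138.0]
[-50.0, -23.0, 103.0, -0.0, 99.0, 31.0] [8.0, -14.0, 99.0, -0.0, 95.0, 89.0]
```

Run:
```python
from h import *
p,e,_=lev(0,170)
goto([300,-250,400],[180,0,9]); goto([420,130,380],[180,0,9]); 
goto(p,e); grip(62,30)
o=get_obs(); print(o['t'],o['tcp_pos']-p,o['grip_width'],F())
a=get_image('side')[130:290,200:400]; b=get_image('top')[120:280,210:410]
cv2.imwrite('pics/pre.png',np.vstack([cv2.resize(x,None,fx=1.85*2,fy=1.85,interpolation=2)[:, :] if 0 else cv2.resize(x,(370,296),interpolation=2) for x in(a,b)])[:,:,::-1])
```

```text
5.5833 [0.79618298 0.09697568 1.15325598] 62.025953887355044 [0.07965475 0.19713756 0.20489701]
```

View pics/pre.png

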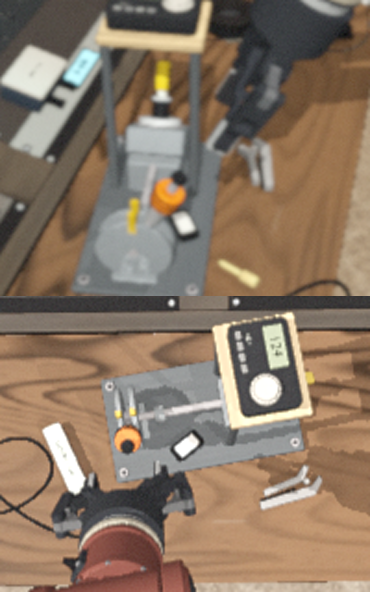

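Gripper lines up with the collar in y (top crop: fingers at column 125, collar at 127). Descending and gripping.

Run:
```python
from h import *
p,e,d=lev(0,110); move_l(p,e,150); print(F().round(2))
p,e,d=lev(0,83); move_l(p,e,60); print(F().round(2))
b=np.mean([F() for _ in range(2)],0)
grip(20,30); wait(.2); o=get_obs(); f=F()-b
print(o['t'],o['tcp_pos']-p,o['grip_width'],o['grip_force'],'mount-frame F',M.inv().apply(f).round(2),'axial',f@d)
```

```text
[0.37 0.18 0.41]
[-0.09 -0.12  0.07]
7.925 [-0.00677292  0.01687048  0.00567998] 20.146405311437 0.02752671372036275 mount-frame F [-0.22  0.25 -0.09] axial 0.018687049871072434
```

Run:
```python
from h import *
i={c:get_image(c) for c in K}
p=get_obs()['tcp_pos']; R=Rt.from_euler('xyz',get_obs()['ee_rot'],degrees=True)
g=p-R.as_matrix()[:,2]*GO
for c in K: print(c,'tcp',proj(c,p),'grasp',proj(c,g))
a=i['side'][190:270,240:340]; b=i['top'][160:240,230:330]
cv2.imwrite('pics/g1.png',np.vstack([cv2.resize(x,(375,300),interpolation=2) for x in(a,b)])[:,:,::-1])
print(blob(i['side'],(5,150,120),(17,255,255),(250,200,330,270)),blob(i['top'],(5,150,120),(17,255,255),(250,170,310,225)))
```

```text
side tcp [286.56607086 242.77330487] grasp [290.64840088 236.98020108]
top tcp [279.42022058 195.14018105] grasp [279.22806639 197.82690294]
(array([288.40522876, 237.39215686]), 153, [np.int64(282), np.int64(297), np.int64(227), np.int64(245)]) (array([279.07692308, 193.97435897]), 39, [np.int64(272), np.int64(284), np.int64(190), np.int64(199)])
```

View pics/g1.png

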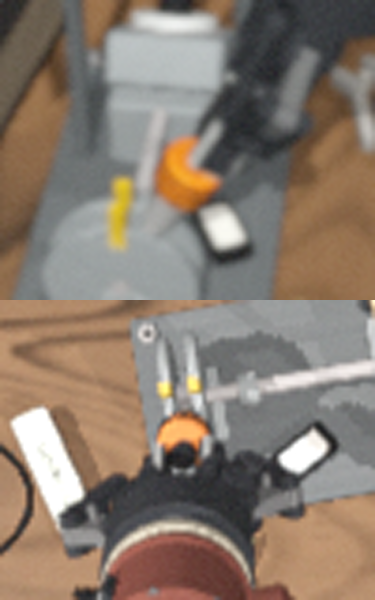

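Run:
```python
from h import *
i={c:get_image(c) for c in K}; o=get_obs(); print(o['grip_width'],o['grip_force'],o['t'],o['ee_rot'])
p=o['tcp_pos']; z=Rt.from_euler('xyz',o['ee_rot'],degrees=True).as_matrix()[:,2]; yv=M.apply([0,1,0])
out=[]
for c,(x0,y0) in(('side',(265,210)),('top',(255,170))):
    im=cv2.resize(i[c][y0:y0+48,x0:x0+64],(512,384),interpolation=cv2.INTER_CUBIC)[:,:,::-1].copy()
    for k,col in((0,(0,0,255)),(GO,(0,255,0)),(60,(255,0,0))):
        for s in(-10,10):
            u=(proj(c,p-k*z+s*yv)-[x0,y0]+.5)*8; cv2.circle(im,tuple(int(v) for v in u),4,col,-1)
    out.append(im)
cv2.imwrite('pics/g2.png',cv2.resize(np.vstack(out),(400,600)))
```

```text
19.82435895131848 0.030303594803626765 8.2083 [-179.99960019  -25.78471719    9.29895779]
```

View pics/g2.png

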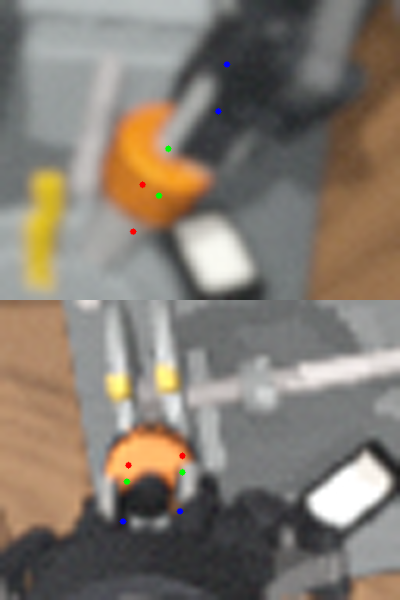

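The picture shows both fingers beside the black cap, above the orange collar (side crop around (190,150)). The real finger tips are further back than computed. I will open, advance in small force-guarded steps, and test the grip.

Run:
```python
from h import *
print(tri(np.array([294.9,235.1]),np.array([278.2,196.2])), get_obs()['tcp_pos'])
grip(62,30); b=F()
r=83
while r>66:
    r-=4; p,e,d=lev(0,r); move_l(p,e,60); f=F()-b; print(r,M.inv().apply(f).round(2))
    if np.linalg.norm(f)>4: break
    if r<=75:
        grip(24,30); wait(.1); o=get_obs(); print('  grip',o['grip_width'],o['grip_force'],M.inv().apply(F()-b).round(2))
        if o['grip_force']>5: break
        grip(62)
print(get_obs()['t'])
```

```text
(array([527.59717145, 162.05384512, 134.11937835]), np.float64(2.909035226493131)) [539.28715806 163.13395784 109.91400737]
79 [0.11 0.09 0.13]
75 [-0.13  0.32  0.35]
  grip 23.902403239169185 0.33475333982045274 [-0.73  0.78  0.73]
71 [0.04 0.28 0.55]
  grip 27.94134596074398 29.56271888455376 [-3.71  4.44  4.49]
11.4667
```

```bash
cat > z.py <<'E'
from h import *
import sys
def zoom(fn,boxes,dots=()):
    out=[]
    for c,(x0,y0) in boxes.items():
        im=cv2.resize(get_image(c)[y0:y0+48,x0:x0+64],(400,300),interpolation=cv2.INTER_CUBIC)[:,:,::-1].copy()
        for X,col in dots:
            u=(proj(c,X)-[x0,y0]+.5)*6.25; cv2.circle(im,tuple(int(v) for v in u),2,col,-1)
        out.append(im)
    cv2.imwrite(fn,np.vstack(out))
E
python3 - <<'E'
from z import *
o=get_obs(); print(o['grip_width'],o['grip_force'],M.inv().apply(o['wrist_force']))
zoom('pics/g3.png',{'side':(265,205),'top':(250,170)})
E
```

```text
27.78375922430163 29.577481899177656 [-3.16493741  4.73983238  4.34325943]
```

View pics/g3.png

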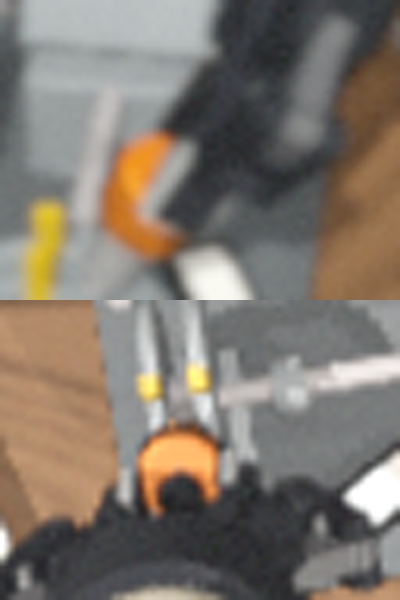

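Finger tips now just pinch the top rim of the collar (width 27.8 mm, force pushing the tool outward along the lever). I need to go deeper.

Run:
```python
from h import *
grip(62,30); b=F(); cy=M.apply([0,1.,0])
for r in(66,61,56):
    p,e,d=lev(0,r,cy); move_l(p,e,50); f=F()-b; print(r,M.inv().apply(f).round(2))
    if np.linalg.norm(f)>5: break
    grip(20,30); wait(.1); o=get_obs(); print('  grip',o['grip_width'],o['grip_force'],M.inv().apply(F()-b).round(2))
    if o['grip_width']>31: break
    grip(62)
print(get_obs()['t'])
```

```text
66 [ 0.13  0.15 -0.05]
  grip 29.985498011976116 29.46994537487626 [-2.55  0.1   3.75]
61 [0.11 0.35 0.18]
  grip 30.033728244839974 29.495486123487353 [-2.4  -0.06  2.96]
56 [-0.33  0.26  0.51]
  grip 30.798829522934152 29.49030744843185 [-1.9   0.25  2.78]
16.0167
```

Run:
```python
from z import *
p,e,d=lev(0,56)
c0,_,_=lev(0,85+GO)
zoom('pics/g4.png',{'side':(265,205),'top':(250,170)},[(c0,(255,255,0)),(c0-12*d,(255,0,255)),(p,(0,0,255))])
o=get_obs(); print(o['effort'],o['moment'])
```

```text
[-3.24203884e-04 -2.55651391e+01 -2.69571644e+01 -1.53987698e-02
 -1.60663001e+00  8.64836829e-05] [-0.00572324  0.21123    -0.00759103]
```

View pics/g4.png

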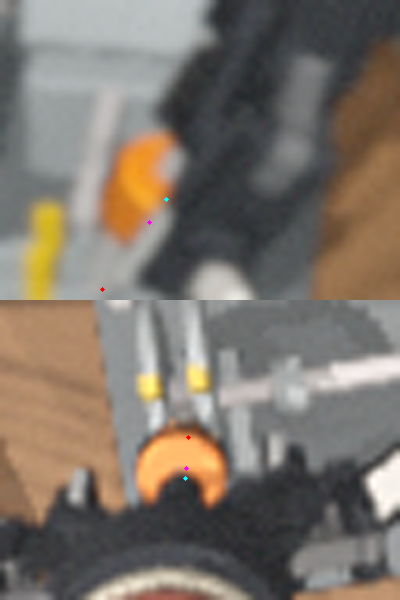

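The fingers sit off the collar on its front side, so the commanded and real gripper positions disagree. I'll check this against the earlier saved pictures, which costs no robot time.

Run:
```python
from h import *
im=cv2.imread('pics/pre.png'); 
p,e,d=lev(0,170); yv=M.apply([0,1,0])
a=im[:296];b=im[296:592]
out=[]
for c,sub,(x0,y0) in(('side',a,(200,130)),('top',b,(210,120))):
    s=cv2.resize(sub,None,fx=2,fy=2,interpolation=2)
    for k,col in((0,(0,0,255)),(GO,(0,255,0)),(GO+54,(255,0,0))):
        for y in(-31,31): cv2.circle(s,tuple(int(v) for v in (proj(c,p+k*d+y*yv)-[x0,y0]+.5)*3.7),3,col,-1)
    out.append(s[100:400,60:] if c=='top' and 0 else s)
cv2.imwrite('pics/chk.png',np.hstack([out[0][80:400,340:740],out[1][200:520,60:460]]))
```

```text
(no output)
```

View pics/chk.png

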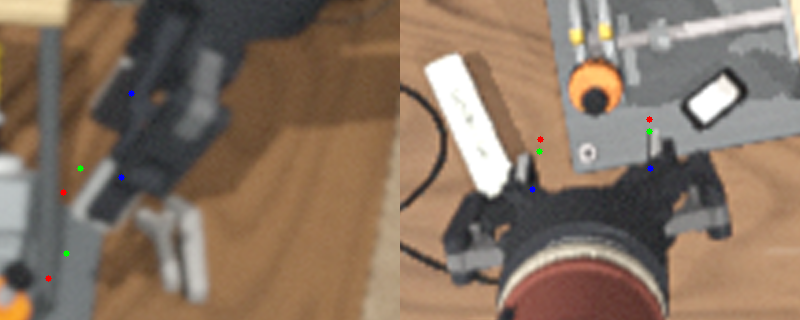

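Run:
```python
from h import *
S=lambda x,y:np.array([(x+340)/3.7+199.5,(y+80)/3.7+129.5]); T=lambda x,y:np.array([(x-400+60)/3.7+209.5,(y+200)/3.7+119.5])
p,e,d=lev(0,170); yv=M.apply([0,1,0]); xv=np.cross(yv,d)
for n,s,t,y in(('near',S(88,222),T(524,160),38),('far',S(100,118),T(660,140),-38)):
    X,r=tri(s,t); dl=X-(p+y*yv); print(n,X.round(),'res',r.round(1),'along d',(dl@d).round(1),'y',(dl@yv).round(1),'x\'',(dl@xv).round(1))
```

```text
near [480. 190. 231.] res 1.2 along d 45.3 y -1.7 x' 3.8
far [492. 118. 232.] res 0.1 along d 46.9 y 0.6 x' 4.5
```

Both finger tips triangulate to about 40 mm further back along the tool than the reported TCP, which also explains first contact at r=71. Applying that as a tool-length correction.

Run:
```python
from h import *
grip(62,30); b=F(); cy=M.apply([0,1.,0])
for r in(49,44):
    p,e,d=lev(0,r,cy); move_l(p,e,50); f=F()-b; print(r,M.inv().apply(f).round(2))
    if np.linalg.norm(f)>5: break
grip(20,30); wait(.1); o=get_obs(); f=F()-b; print('  grip',o['grip_width'],o['grip_force'],M.inv().apply(f).round(2),o['t'],o['tcp_pos']-p)
from z import zoom
zoom('pics/g5.png',{'side':(265,205),'top':(250,170)})
```

```text
49 [-0.19 -0.34 -0.18]
44 [-0.3  -0.27 -0.33]
  grip 30.634117451905706 29.485325147397816 [-2.18 -0.36  2.93] 17.6 [0.05672103 0.01278829 0.24016301]
```

View pics/g5.png

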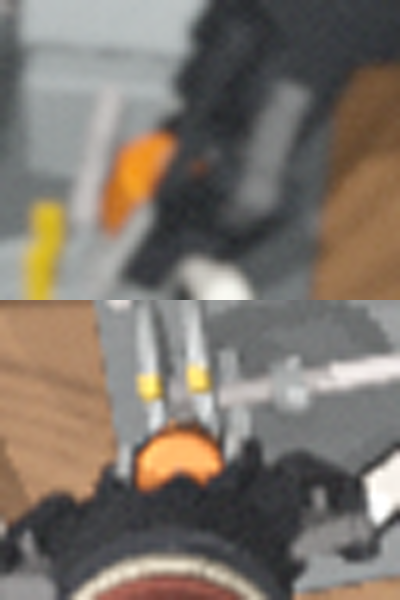

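Run:
```python
from h import *
grip(50,30); b=F(); cy=M.apply([0,1.,0])
for k in(6,12):
    p,e,d=lev(0,44,cy); xv=np.cross(M.apply([0,1,0]),d); p=p+k*xv; move_l(p,e,60); f=F()-b; print(k,M.inv().apply(f).round(2))
    if np.linalg.norm(f)>5: break
    grip(20,30); wait(.1); o=get_obs(); f=F()-b; print('  grip',o['grip_width'],o['grip_force'],'d,x\',y',f@d,f@xv,f@M.apply([0,1,0]),o['t'])
    if k==6: grip(50)
```

```text
6 [0.09 0.52 0.12]
  grip 30.39385546205467 29.488884187303483 d,x',y 2.948565666018592 -0.9420428805742572 0.4200487372596742 18.925
12 [0.27 0.65 0.13]
  grip 31.00881616783391 29.49555040569976 d,x',y 2.704334394915362 -0.46590436470831287 -0.07959442111522724 20.0667
```

```bash
cat >> h.py <<'E'
YV=M.apply([0,1,0])
def lp(a,r,k=6,cy=1.):
    p,e,d=lev(a,r,cy*YV); xv=np.cross(YV,d); return p+k*xv,e,d,xv
E
python3 - <<'E'
from h import *
grip(45,50); p,e,d,xv=lp(0,44); move_l(p,e,60); b=F()
grip(20,50); wait(.1); o=get_obs(); print(o['grip_width'],o['grip_force'],F()@d-b@d)
for l in(4,8,11,13,14,15,16,17,18):
    p,e,d,xv=lp(0,44+l); move_l(p,e,40); f=F()-b; print(l,'ax',round(f@d,2),'x',round(f@xv,2),'y',round(f@YV,2),get_obs()['grip_width'].round(1))
    if f@d<-9: break
print(get_obs()['t'])
E
```

```text
30.450613696762396 49.09827888943255 4.815418861448328Traceback (most recent call last):
  File "<stdin>", line 5, in <module>
AttributeError: 'float' object has no attribute 'round'
```

Run:
```python
from h import *
p,e,d,xv=lp(0,44)
for l in(4,8,11,13,14,15,16,17,18):
    p,e,d,xv=lp(0,44+l); move_l(p,e,40); f=F(); print(l,'ax',round(f@d,2),'x',round(f@xv,2),'y',round(f@YV,2),round(get_obs()['grip_width'],1))
    if f@d<-9: break
print(get_obs()['t'])
```

```text
4 ax -2.27 x -0.07 y 0.41 30.5
8 ax -3.09 x 0.08 y 0.04 30.3
11 ax -3.29 x 0.16 y 0.42 30.7
13 ax -3.7 x -0.18 y -0.09 30.1
14 ax -3.98 x -0.02 y 0.16 30.1
15 ax -4.11 x -0.06 y 0.01 30.6
16 ax -10.15 x 0.53 y 0.65 30.1
23.9
```

The collar follows the spring curve and hits its stop at l≈15.2. Backing to 13 and swinging with force monitoring.

Run:
```python
from h import *
L=13.; p,e,d,xv=lp(0,44+L); move_l(p,e,60)
for a in np.arange(.1,.91,.1):
    p,e,d,xv=lp(a,44+L); move_l(p,e,70); f=F(3); print(round(a,2),round(L,1),'ax',round(f@d,2),'x',round(f@xv,2),'y',round(f@YV,2),round(get_obs()['grip_width'],1))
    ax=f@d
    if ax<-6.5: L-=1.5
    elif ax>-2.9: L+=1.
    if abs(f@xv)>8: print('stop');break
print(get_obs()['t'])
```

```text
0.1 13.0 ax -3.79 x -0.88 y 0.14 30.1
0.2 13.0 ax -4.1 x -1.59 y 0.03 30.2
0.3 13.0 ax -3.37 x -2.58 y 0.34 30.3
0.4 13.0 ax -3.78 x -2.1 y 0.3 30.4
0.5 13.0 ax -4.18 x -2.26 y 0.37 30.1
0.6 13.0 ax -3.66 x -2.15 y 0.01 30.3
0.7 13.0 ax -3.2 x -2.26 y 0.39 30.5
0.8 13.0 ax -3.56 x -2.28 y -0.0 30.2
0.9 13.0 ax -3.01 x -7.17 y -0.11 29.8
26.8583
```

Run:
```python
from h import *
p,e,d,xv=lp(.9,44.3); move_l(p,e,60); f=F(); print('ax',f@d,'x',f@xv)
grip(62); f=F(); print('ax',f@d,'x',f@xv)
p,e,d,xv=lp(.9,150); move_l(p,e,150)
goto([480,60,420],[180,0,9.3])
from z import zoom
zoom('pics/lock.png',{'side':(258,205),'top':(250,160)})
print(get_obs()['t'],get_obs()['tcp_pos'])
```

```text
ax -2.235058548122434 x -6.527008654336112
ax -0.14320783718206084 x -0.4167720283473876
30.0167 [480.24500432  60.21365865 418.07163411]
```

View pics/lock.png

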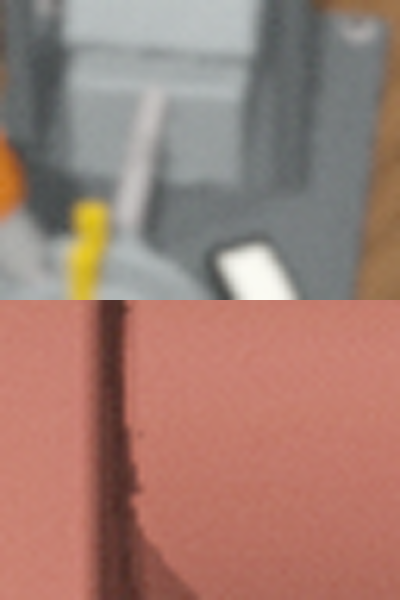

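The lever is now leaning to the back (collar at the left edge of the side crop). I have used my picture views, so the collar check is numeric from here, followed by the approach to the tab.

```bash
cat >> h.py <<'E'
TL=42.
def tp(s,c=(0,0,0)):  # real grasp s mm out from tab centre; c = mount-frame correction
    return tab(s-TL,M.apply(np.array(c,float)))
E
python3 - <<'E'
from h import *
i=get_image('side')
print(blob(i,(5,150,120),(17,255,255),(235,200,300,260)))
for r in(85,100):
    print(r,proj('side',O+M.apply(np.array([0,100,52])+r*np.array([np.sin(.45),0,np.cos(.45)]))))
for s in(250,200,120,60,4): 
    p,e,_=tp(s); q=solve_ik(p,e); print(s,p.round(),None if q is None else np.round(q))
goto([400,-220,420],[180,0,60])
p,e,aw=tp(230); goto(p,e); grip(50,60)
p,e,aw=tp(90); move_l(p,e,200)
b=F(); print(b,get_obs()['t'])
i=get_image('side'); print(blob(i,(22,120,100),(32,255,255),(275,155,300,190)),proj('side',O+M.apply(np.array([0,-80,70])+62*AX)))
cv2.imwrite('pics/side_tab.png',i[:,:,::-1])
E
```

```text
(array([251.80597015, 233.45771144]), 201, [np.int64(242), np.int64(260), np.int64(223), np.int64(242)])
85 [252.65876933 232.91418964]
100 [248.75541451 227.52308367]
250 [ 619. -152.  276.] [-34.  25.  74.  26. 105. -41.]
200 [ 615. -124.  235.] [-32.  25.  79.  26. 100. -42.]
120 [607. -79. 169.] [-29.  25.  86.  27.  92. -43.]
60 [602. -45. 120.] [-27.  26.  90.  28.  87. -43.]
4 [596. -13.  74.] [-24.  28.  93.  29.  81. -44.]
[-0.03699566 -0.39421927  0.48565273] 33.7333
(array([287.35714286, 170.73015873]), 126, [np.int64(283), np.int64(291), np.int64(163), np.int64(178)]) [288.44306761 170.77033376]
```

Run:
```python
from h import *
b=F(); ok=1
for s in(45,25,14,4):
    p,e,aw=tp(s); move_l(p,e,80); f=M.inv().apply(F(3)-b); print(s,f.round(2))
    if np.linalg.norm(f)>4: ok=0;break
if ok:
    grip(8,25); wait(.1); o=get_obs(); f=F()-b; print(o['grip_width'],o['grip_force'],'mount',M.inv().apply(f).round(2),'ax',f@aw,o['t'])
```

```text
45 [-0.02  0.34 -0.89]
25 [0.17 0.2  0.01]
14 [ 0.39  0.43 -0.55]
4 [ 0.29  0.84 -0.67]
13.16765054752554 30.754688680171967 mount [ 5.15  0.43 -1.07] ax -1.1264920644744105 36.2583
```

Run:
```python
from h import *
C=(1.1,0,0)
p,e,aw=tp(4,C); move_l(p,e,20); grip(8,70); wait(.1); f0=F(8); print(get_obs()['grip_width'],M.inv().apply(f0).round(2))
for s in(3,6,9,12,15,16.5):
    p,e,_=tp(4+s,C); move_l(p,e,25); f=F(4); i=get_image('side'); bl=blob(i,(22,120,100),(32,255,255),(275,145,310,190))
    g=blob(i,(40,90,60),(85,255,255),(278,160,305,200)); print(s,'ax',round(f@aw,2),'mount',M.inv().apply(f).round(1),'green',g and g[1:], 'y',bl and bl[1:])
    if -f@aw>14.2: break
print(get_obs()['t'],get_obs()['tcp_pos']-p)
```

```text
13.295436220515153 [ 2.82 -1.94  3.04]
3 ax -1.04 mount [ 5.3  0.3 -1.1] green None y (85, [np.int64(284), np.int64(290), np.int64(162), np.int64(177)])
6 ax -3.96 mount [ 6.2  2.  -3.4] green None y (84, [np.int64(284), np.int64(290), np.int64(161), np.int64(176)])
9 ax -5.81 mount [ 6.7  2.7 -5.2] green None y (87, [np.int64(284), np.int64(290), np.int64(160), np.int64(175)])
12 ax -7.34 mount [ 7.9  3.3 -6.7] green None y (88, [np.int64(284), np.int64(290), np.int64(159), np.int64(174)])
15 ax -8.5 mount [ 8.   4.2 -7.5] green None y (89, [np.int64(284), np.int64(290), np.int64(158), np.int64(173)])
16.5 ax -9.11 mount [ 8.3  4.3 -8.1] green None y (83, [np.int64(284), np.int64(290), np.int64(158), np.int64(172)])
39.325 [-0.35840263  2.03333157 -2.85330596]
```

Run:
```python
from h import *
C=(1.1,0,0); p0=tp(4,C)[0]
for s in(18.5,20.5,22,23.5,25):
    p,e,aw=tp(4+s,C); move_l(p,e,25); f=F(5); i=get_image('side')
    g=blob(i,(38,70,40),(90,255,255),(278,160,305,200)); r=blob(i,(0,120,80),(5,255,255),(278,160,305,200)); a=-f@aw
    print(s,'ax',round(a,2),'disp',round((get_obs()['tcp_pos']-p0)@aw,2),'gauge~',round((a-3)/.6,1),'green',g and g[:2],'red',r and r[1],'w',round(get_obs()['grip_width'],2))
    if a>12.2: break
print(get_obs()['t'])
k=i[168:186,281:297]; print('\n'.join(' '.join('%02x%02x%02x'%tuple(v) for v in row[3:12]) for row in k))
cv2.imwrite('pics/pull.png',i[:,:,::-1])
```

```text
18.5 ax 10.38 disp 14.63 gauge~ 12.3 green None red None w 13.15
20.5 ax 11.52 disp 16.33 gauge~ 14.2 green None red None w 12.95
22 ax 12.18 disp 17.58 gauge~ 15.3 green None red None w 12.94
23.5 ax 12.78 disp 18.8 gauge~ 16.3 green None red None w 13.18
40.8583
a49774 b09c50 bba331 c1a829 c1a82d b9a02b a69045 8f866b 8d8d87
9a8960 ac9647 baa03c bda538 bca333 b79f35 a28e43 877c5e 827f77
8b774e a38e58 b6a368 bcab71 bba86e b4a265 9f8e59 7f7050 776b5e
87765e a89e89 c4beab cec9b6 ccc7b3 c1baa4 a69c84 85765d 755f4e
918474 bebaae deded3 eaeae0 e7e7dd d6d4c8 b7b1a4 8c7f6d 745b44
998d7d cac6bc eaece2 f6f8ef f4f6ed e6e5db c3bfb4 948476 785c48
9a9083 cfcdc1 edefe5 f9fcf2 f7f9ef eae9df ccc6bb 9a8d7d 775b48
9c9284 d0cec2 eeefe5 f8fbf2 f8faf1 ebeae0 ccc7bb 9c8f80 785d49
9e9586 d1cec3 eff0e5 fafdf3 f8faf0 ebeae0 cbc6bb 9c8e80 705844
9e9585 d1d0c4 f0f1e6 f8fcf2 f7f9ef e8e8dd c9c4b8 938578 67523e
989283 cccec0 e9efe1 f4faef f2f6eb e1e2d6 bebaad 84796d 5b4939
8e907d b6c2ad d2e1ce ddedda dfead9 d0d6c5 abaa9b 746d5f 59473b
98a18f a5bda3 b0d0b2 b7d7b9 b8d4b8 abc0a7 909c86 747365 5f5143
bac1b8 bccbbd b6cfba b7d3bb b2cdb6 acc0ad a2aea2 95978d 817971
c2c7c4 c7cec8 c8d1c8 c9d3ca c5cfc5 c2cac2 babfb8 adaeaa 949189
9d9f9c a6aaa5 abafac abb0ac acb1ac a9aca9 a2a4a0 979792 867f77
5f605f 656767 6d6e6c 6b6e6d 6e6f6f 6d6f6d 6b6b67 6c6864 6a5d50
383538 3a3c3c 3c3e3e 434343 3d3f3f 3f403f 3b3b3a 4e413a 5d4935
```

Faint green shows at the barrel rim (rows 179–181), there is no red, and the force is 12.8 N, so the gauge is at about 16 mm. Hold, then ease back.

Run:
```python
from h import *
C=(1.1,0,0)
wait(1.4); f=F(); aw=tp(0)[2]; print('hold ax',-f@aw,get_obs()['t'])
for s,v in((12,14),(3,14),(-1,10)):
    p,e,_=tp(4+s,C); move_l(p,e,v); print(s,round(-F(3)@aw,2),round((get_obs()['tcp_pos']-tp(4,C)[0])@aw,2))
wait(.2); print(round(-F(3)@aw,2))
i=get_image('side'); print(blob(i,(22,120,100),(32,255,255),(275,145,310,190)))
grip(50); print(F(),get_obs()['t'])
p,e,_=tp(120,C); move_l(p,e,150)
i=get_image('side'); print(blob(i,(22,120,100),(32,255,255),(275,145,300,190)),blob(i,(5,150,120),(17,255,255),(235,200,300,260)),get_obs()['t'])
k=i[170:184,284:294]; print('\n'.join(' '.join('%02x%02x%02x'%tuple(v) for v in row[2:7]) for row in k))
```

```text
hold ax 12.480087600977855 42.3417
12 6.94 9.1
3 2.5 1.84
-1 -5.9 0.48
-6.34
(array([287.34146341, 170.20731707]), 82, [np.int64(284), np.int64(290), np.int64(163), np.int64(178)])
[0.14989261 0.07856323 0.18323572] 45.6333
(array([287.42622951, 170.63934426]), 122, [np.int64(283), np.int64(291), np.int64(163), np.int64(178)]) (array([251.86069652, 233.5920398 ]), 201, [np.int64(242), np.int64(261), np.int64(223), np.int64(242)]) 46.6167
d1b929 d3bc29 cfb82e c2ab2c a99123
ebd437 ecd637 e3cd31 d4bf34 b59c24
f7e134 f9e43f f4df3d e6d136 cbb22e
fae435 fbe63b f9e540 edd837 d2b928
fae43b fce63b f9e43a edd837 d0b829
fbe339 fce73e f9e43d ebd634 cbb32b
fae33b fbe53d f7e23d e8d237 c7af2e
f4de4e f8e356 f2dd49 e1ca3b bea52b
ecdc99 efdf9b e8d787 d4c16e af9a52
ebe6ce eeead4 e4ddc3 cbc2a4 a29679
f0f0e4 f4f6ea ebece0 d3d1c4 a8a294
eceee4 f3f6ec edeee4 d7d6cd aeaaa0
e5e7e1 e8ebe4 e6e8e0 d7d6d0 b9b8b2
d7d9d5 dadcd8 d7dad6 d2d3cf c0c1bd
```

The tab is back at its starting pixels (287.4,170.6 against 287.4,170.7), and the collar is down and locked at (251.9,233.6). The robot is clear, so I am handing in.

Run:
```python
from h import *
print(sign_off())
```

```text
the job is handed in; nothing more can be done
None
```

The job is handed in at about 47 s: the lever is at its far stop with the collar down, and the stud held a 12.5–12.8 N pull for over 1.4 s (about 16 mm on the gauge from that force, faint green and no red in the picture) before the tab was eased fully back in and released; I did not check at the end that the small loose items had stayed put.

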